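# Put the missing paint jar back on the revolving stand

## Robot

A 6-joint arm with a two-finger parallel gripper is mounted at the origin on the work surface. World frame = base frame: x ahead of the robot, y to its left, z up, the work surface at z = 0. Lengths are in mm, angles in rad, forces in N, time in s.
With the tool pointing down it reaches from about 350 to 875 mm from the base axis. Payload 4.2 kg.
Tool frame: the origin (TCP) lies at the very end of the fingers, on their centre line; the grasp point (between the pads) lies 19 mm behind it; z points along the fingers, y is the line along which they close (so a half turn about z gives the same grasp; the last joint's range is limited). The gripper opens to 85 mm and grips with 20 to 120 N. Pads are 22 mm wide; open, the fingers measure 114 mm over their backs; the gripper's body (76 mm by 85 mm) begins 54 mm behind the grasp point. The pads swing forward as they close: fully open they stand 13 mm farther back than shut.
Start: joints at [1.564, 0.385, 0.008, 0, -1.194, -0.259], TCP at [164.144, 603.039, 231.312] pointing down, gripper open.
Joint ranges: [-3.14, 3.14], [-1.21, 2.06], [-1.07, 1.41], [-3.16, 2.05], [-2.99, -0.16], [-3.1, 3.1]. Speed limits (rad/s): [2.79, 2.79, 3.14, 3.14, 3.14, 3.14].

## Interface

Orientations are given as a unit quaternion [x, y, z, w].
In Python, from bench import arm gives the robot as it stands.
- The arm moves only by the tool servo_tool, never from a script. Its argument "rows" is a list that holds one entry, the list of rows, each a list of 7 numbers: the finger opening in mm, from 0 to 85.4, then the shift along the tool's x, y, z in mm, then the turn, a rotation vector about the tool's x, y, z in rad. A call has 1 to 10 rows; each row is the pose to reach, as a shift and turn from the pose commanded when the call began, along the tool's axes at that moment; what a row does not reach only later rows make up. A row lasts 1/8 s, in which the tool goes at most 62.5 mm and 10.7 degrees, less where a joint would pass 70% of its speed; a pose out of reach is approached as far as the arm can. A call with a gripper value outside its range is refused whole. The fingers move at their own pace and stop on an object; the grip force is fixed at half the most. Time passes only in rows, so rows that repeat a pose let the fingers close. It gives the time, the measured TCP pose, the force, the opening and the grip force at its end, in the units of the state.
- arm.read_state(): the state, without advancing time (a new reading comes with each control period).
- arm.get_image(name): name is "side" or "top" or "wrist"; returns the picture (420x560x3 uint8, red, green, blue); there is no depth.
- arm.camera_params(name): a dict with "intrinsics" (3x3 intrinsics, pixels), "D" ([k1, k2, p1, p2, k3] as OpenCV has them; the pictures are not rectified), "R" (3x3) and "t" (3): a world point X has camera coordinates R X + t. Camera axes: x right, y down, z forward; pixel columns grow to the right and rows downward; lengths in mm; the calibration is good to about 2 mm. A picture is of the moment at which its call begins: read the wrist's pose just before it. camera_params takes no time and is no camera call; for the wrist camera it gives the pose at the moment of the call.
- arm.job_done(): hands the job in; it is judged then, once.
The state is a dict: "clock": time; "joints": joint angles; "joint_vel": joint speeds; "joint_efforts": joint torques, N m; "position": TCP position; "ee_rot": TCP orientation; "contact_force": force on the tool from outside, world axes, zero at the start; "wrist_torque": the same for the moment, N m; "gripper_width": finger opening in mm; "grasp_force": force on a finger pad.
Only numpy, scipy, OpenCV 4.12 (cv2) and the standard library are available. Lean on these libraries where they do the work, as an engineer would, in place of code of your own. Each camera call takes 0.05 s, during which the arm holds its last target. There are 200 camera calls.

## Task

One jar is missing from the revolving paint stand; it is in the top drawer of the wooden chest. First pull the top drawer open by at least 12 cm, then turn the stand until its empty place is in line with the pointer on its base, and then take the tall jar out of the drawer and set it down, upright and without dropping it, inside the low ring of the empty place. Leave the drawer open, the low tin in it, the empty place still at the pointer, and do not knock over or push away the brush pot or the water cup.

Things in the scene. Friction and masses are not known exactly. Their poses are not given: they have to be found in the camera images.
- chest: Fixed wooden chest with two drawers, one above the other: 260 deep (x) x 280 wide (y) x 194 high, standing on the table; origin at the centre of its underside. Its own -x axis is the front, which looks roughly towards the robot; drawers slide out along it. It may be turned a little.
- chest_drawer0_handle (a point): Middle of the brass bar handle of the top drawer: a level round bar 11 mm thick and 120 mm long along the chest's y, 35 mm in front of the drawer's face (29 mm free behind the bar), 38 mm below the chest's top; two 8 mm stems join it to the face 51 mm either side of the middle. Moves with the drawer. Axes as the chest's.
- chest_drawer0 (a joint): How far the top drawer is pulled out, m: 0 shut, 0.18 at the stop; 0 to 0.012 at the start. It slides with about 1 N of friction and stays where it is left. Inside: 238 mm wide (y), 65 mm deep; its floor is 107 mm above the table, its side walls' tops 172 mm and the top of its front 182 mm.
- jar_center (a point): Centre (half-way up) of the tall loose jar: round glass paint jar, 44 mm across, 60 mm high with its black cap, about 120 g, standing upright in the left or the right half of the top drawer, some 55 mm behind its front; the jars already on the stand look the same.
- tin: Low plain aluminium tin, 58 mm across, 34 mm high, beside the jar in the drawer; origin under its centre. It stays in the drawer.
- stand: Fixed round base of the revolving stand, standing on the table; origin on the turning axis at table height. A level brass pointer bar, 14 mm wide, sticks out of it along its own -x axis, roughly towards the robot, to 165 mm from the axis, 11 mm high. The base may be turned a little.
- disc_center (a point): Centre of the top face of the wooden disc that turns on the base: 260 mm across, top 34 mm above the table. Four round places 75 mm from the axis at quarter turns: three hold jars fixed to it (44 mm across, tops 94 mm above the table), one is empty. Midway between places, 115 mm from the axis, are four upright pegs to push it by, 14 mm thick, 40 mm high. A 34 mm high knob is in the middle.
- disc (a joint): Turn of the stand's disc, rad: the angle, counter-clockwise seen from above, of the empty place from the pointer; 0 when the empty place is in line with the pointer; 0.8 to 2.1 at the start. It turns freely both ways with slight friction (about 0.06 N m) and stops when let go.
- empty_place (a point): Centre of the empty place, on the disc's top face (the floor on which the jar will stand), 34 mm above the table; round it a low dark wooden ring, 56 mm inside, 64 mm outside, 5 mm high. Turns with the disc.
- brush_pot: steel pot of brushes, 76 mm across, about 230 mm tall with the brushes, standing at the back; origin under its centre; a bystander
- water_cup: white ceramic cup, 76 mm across, 85 mm tall, standing to the right of the stand; origin under its centre; a bystander

How it is judged (in metres and radians):
On the way, in this order (a step that is already met when the one before it is completed fails the run):
1. the top drawer is pulled out at least 110 mm (value of joint chest_drawer0 above 0.11 m), for 0.2 s.
2. the empty place is in line with the pointer within 0.15 rad, at rest (value of joint disc between -0.15 and 0.15 rad and velocity of joint disc between -0.1 and 0.1 rad/s), for 0.3 s.
At the end, for the whole second after the job is handed in: The jar stands upright (within 0.1 rad) on the floor of the empty place, inside the ring (centre within 10 mm), at rest; the empty place is in line with the pointer within 0.15 rad; the top drawer is still open by more than 80 mm with the low tin on its floor (value of joint disc between -0.15 and 0.15 rad and horizontal distance between jar_center and empty_place below 0.01 m and z of jar_center in the frame of empty_place between 0.026 and 0.034 m and angle between jar_center's own z axis and vertical below 0.1 rad and value of joint chest_drawer0 above 0.08 m and height (world z) of tin between 0.1 and 0.125 m and velocity of joint disc between -0.05 and 0.05 rad/s); the robot touches nothing.
It fails at once if the jar is let go more than 15 mm above the empty place (horizontal distance between jar_center and empty_place below 0.04 m and z of jar_center in the frame of empty_place above 0.045 m and contact force between jar and the fingers below 0.02 N).
It fails at once if the jar is tipped over (angle between jar_center's own z axis and vertical above 1 rad).
It fails at once if the brush pot or the water cup is pushed more than 40 mm or knocked over (distance of any of brush_pot, water_cup from where it was at the start of the episode above 0.04 m or angle between any of brush_pot, water_cup's own z axis and vertical above 0.6 rad).
It also fails if it takes over 72 s, if anything falls off the work surface, if the arm or the gripper's body presses on something with over 40 N, if the wrist force passes 120 N, or if a joint passes its speed limit or range.

## Working session

There is one attempt and no reset: what is moved stays moved. The work goes in short steps, Python scripts to look and compute and a tool call to move; the robot and the scene stay as the last step left them, time stands still between calls to the robot, and variables do not carry over. Pictures are saved under pics/ and viewed, at most 10 in all, crops included, and the job is handed in when it is done.

Besides the shell and the picture viewer there is one more tool, called after ">>>" by a JSON object that holds its "name" and its "arguments". servo_tool: Moves the arm, as the interface text tells. Its arguments: {"type":"object","properties":{"rows":{"type":"array"}},"required":["rows"]}

```bash
mkdir -p pics; ls; cat > h.py <<'E'
import numpy as np,cv2
from bench import arm
from scipy.spatial.transform import Rotation as Ro
def ray(cam,uv,P=None):
    P=P or arm.camera_params(cam)
    K=np.array(P["intrinsics"],float);D=np.array(P["D"],float);R=np.array(P["R"]);t=np.array(P["t"])
    p=cv2.undistortPoints(np.array(uv,float).reshape(-1,1,2),K,D).reshape(-1,2)
    d=np.c_[p,np.ones(len(p))]@R
    return -R.T@t,d
def onz(cam,uv,z,P=None):
    c,d=ray(cam,uv,P)
    return c+d*((z-c[2])/d[:,2])[:,None]
def proj(cam,X,P=None):
    P=P or arm.camera_params(cam)
    return cv2.projectPoints(np.array(X,float).reshape(-1,1,3),cv2.Rodrigues(np.array(P["R"]))[0],np.array(P["t"],float),np.array(P["intrinsics"],float),np.array(P["D"],float))[0].reshape(-1,2)
def snap(cam,name):
    im=cv2.cvtColor(arm.get_image(cam),cv2.COLOR_RGB2BGR);cv2.imwrite(f"pics/{name}.png",im);return im
def totool(p=None):
    "world target TCP -> shift in tool axes"
    s=arm.read_state();R=Ro.from_quat(s["ee_rot"])
    return R.inv().apply(np.array(p)-s["position"])
E
python3 - <<'E'
from h import *
for c in("top","side"):
    cv2.imwrite(f"pics/{c}0.png",cv2.resize(snap(c,c+"raw"),(784,588)))
    P=arm.camera_params(c);print(c,-np.array(P["R"]).T@P["t"])
s=arm.read_state();print(s["position"],Ro.from_quat(s["ee_rot"]).as_matrix().round(3))
E
```

```text
pics
top [ 379.38455194  -72.97618004 1328.70347841]
side [175.3776224  663.18354668 980.69116842]
[164.036739   602.52860106 230.29328863] [[ 0.965 -0.263 -0.   ]
 [-0.263 -0.965 -0.002]
 [ 0.     0.002 -1.   ]]
```

View pics/top0.png

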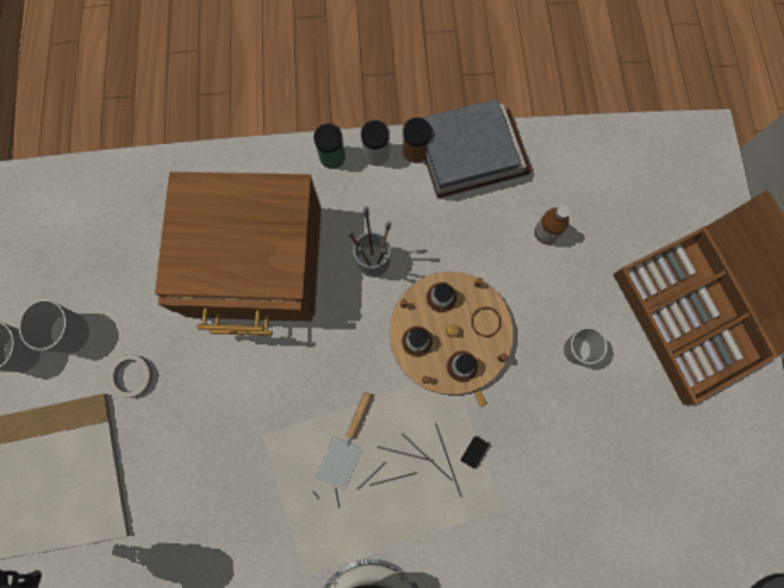

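View pics/side0.png

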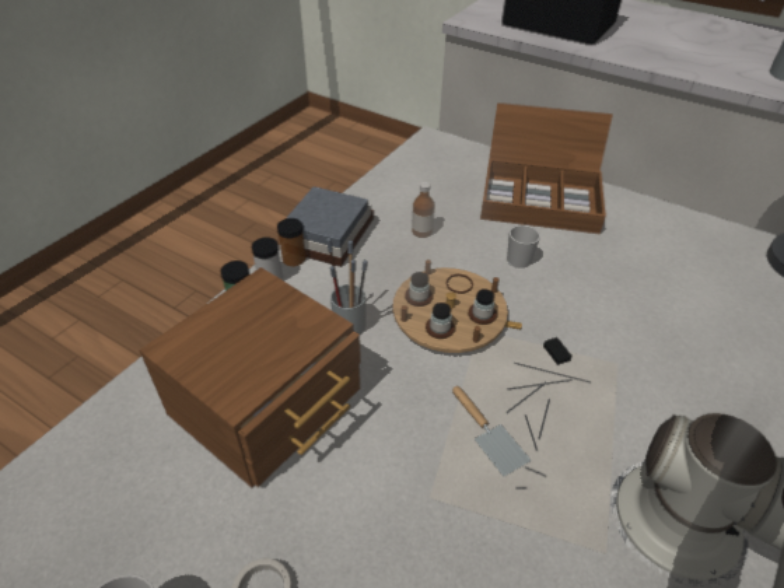

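The top view (784 px wide) shows the chest at (160–320, 173–320) with brass handles at about (235, 325). The disc is centred near (453, 332), with the empty ring at (486, 322) and the pointer tip at (481, 400). The side view shows the same layout, with the handle at (320, 400), the ring at (460, 283) and the pointer at (514, 324).

```bash
python3 - <<'E'
from h import *
im=cv2.imread("pics/topraw.png")
hsv=cv2.cvtColor(im,cv2.COLOR_BGR2HSV)
m=cv2.inRange(hsv,(15,150,110),(32,255,255))
n,l,st,ce=cv2.connectedComponentsWithStats(m)
for i in range(1,n):
    if st[i,4]>8: print(st[i],ce[i].round(1))
a=cv2.resize(im[115:250,105:240],(600,600),interpolation=cv2.INTER_CUBIC)
cv2.imwrite("pics/c1.png",a)
b=cv2.resize(im[185:295,270:380],(600,600),interpolation=cv2.INTER_CUBIC)
cv2.imwrite("pics/c2.png",b)
E
```

```text
[145 222   2   8  16] [145.5 225.5]
[141 222  46  16 175] [165.  233.5]
[178 228  15  10  33] [187.4 234.3]
[320 232   7   7  42] [323.  235.2]
[339 279   8  11  35] [342.9 284. ]
```

View pics/c1.png

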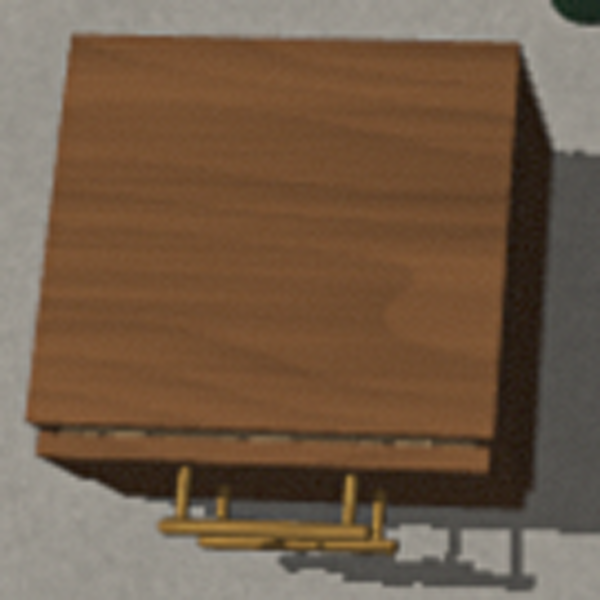

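View pics/c2.png

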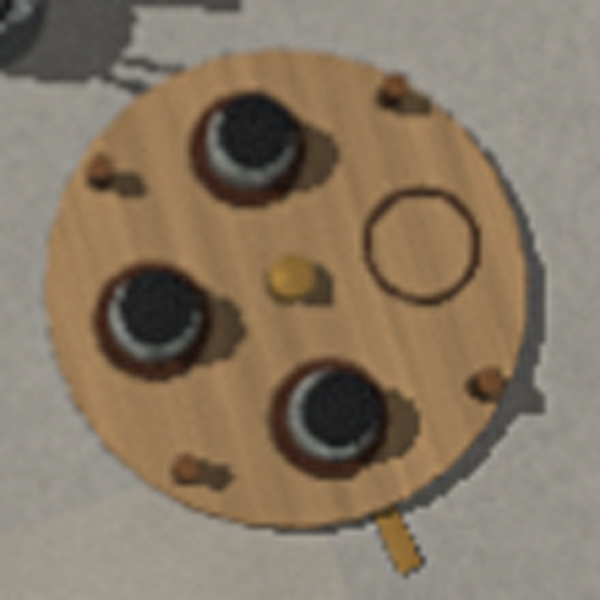

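The chest crop shows its top corners at (72,35), (519,43), (493,437) and (28,420), with the top handle bar from (162,527) to (369,530). The disc crop shows the empty ring at (422,245), the disc centred near (287,290), the pointer tip at (411,572) and pegs at (490,378), (398,85), (98,168) and (185,465).

```bash
python3 - <<'E'
from h import *
f1=lambda L:[(105+(x+.5)/4.4444-.5,115+(y+.5)/4.4444-.5) for x,y in L]
f2=lambda L:[(270+(x+.5)/5.4545-.5,185+(y+.5)/5.4545-.5) for x,y in L]
c=onz("top",f1([(72,35),(519,43),(493,437),(28,420)]),194); print("corners",c.round(1),np.linalg.norm(np.diff(c,axis=0),axis=1).round())
print("center",c.mean(0).round(1))
fr=c[2]-c[3]+c[1]-c[0];print("yaw from edges", np.arctan2(-fr[0],fr[1])+0, fr)
h=onz("top",f1([(162,527),(369,530)]),156);print("handle",h.round(1),h.mean(0).round(1),np.linalg.norm(h[1]-h[0]))
d=onz("top",f2([(287,290)]),34)[0];r=onz("top",f2([(422,245)]),37)[0];p=onz("top",f2([(411,572),(388,515)]),11)
pg=onz("top",f2([(490,378),(398,82),(98,163),(183,463)]),74)
print("disc",d,"ring",r,np.linalg.norm((r-d)[:2]),"ptr",p.round(1),"pegs",pg.round(1),np.linalg.norm((pg-d)[:,:2],axis=1))
dr=onz("top",f2([(46,290),(527,290),(287,48),(287,530)]),34);print(dr.round(1))
an=lambda v:np.arctan2(v[1],v[0]);print("angles ring,ptr",an(r-d),an(p[0]-d),an(r-d)-an(p[0]-d),[an(q-d) for q in pg])
im=cv2.imread("pics/topraw.png")
# cup & pot
print("cup",onz("top",[(589/1.4,340/1.4)],85),"pot",onz("top",[(372/1.4,252/1.4)],100))
# side view check of handle & pointer & ring
S=cv2.imread("pics/sideraw.png")
q=proj("side",list(h)+[d,r,p[0]]);print(q.round(1))
for x in q: cv2.circle(S,tuple(int(v) for v in x.round()),1,(0,0,255),-1)
a=S[180:345,80:400];cv2.imwrite("pics/c3.png",cv2.resize(a,None,fx=2.5,fy=2.5,interpolation=cv2.INTER_CUBIC))
E
```

```text
corners [[886.  329.3 194. ]
 [856.6  51.9 194. ]
 [613.8  77.8 194. ]
 [644.3 353.8 194. ]] [279. 244. 278.]
center [750.2 203.2 194. ]
yaw from edges 3.033716006486131 [ -59.93989793 -553.47662972    0.        ]
handle [[581.4 285.  156. ]
 [570.7 159.5 156. ]] [576.  222.3 156. ] 125.93669678935002
disc [ 550.25905553 -207.00247628   34.        ] ring [ 568.4474144  -281.09193166   37.        ] 76.28934261329402 ptr [[ 397.3 -261.6   11. ]
 [ 428.3 -252.3   11. ]] pegs [[ 491.4 -303.1   74. ]
 [ 650.3 -271.6   74. ]
 [ 618.9 -110.7   74. ]
 [ 460.5 -141.8   74. ]] [112.71107232 119.0679545  118.25429098 110.96551252]
[[ 560.   -79.    34. ]
 [ 540.3 -335.4   34. ]
 [ 682.3 -219.4   34. ]
 [ 423.9 -195.4   34. ]]
angles ring,ptr -1.3300650905351818 -2.7987579802723452 1.4686928897371634 [np.float64(-2.1201126531588215), np.float64(-0.5729593053736317), np.float64(0.9517300418558006), np.float64(2.5136613303702724)]
cup [[ 507.17923717 -478.60927657   85.        ]] pot [[717.59598711 -55.96649307 100.        ]]
[[212.3 304.6]
 [248.3 269.5]
 [322.4 218.5]
 [328.3 202.2]
 [373.1 232.3]]
```

View pics/c3.png

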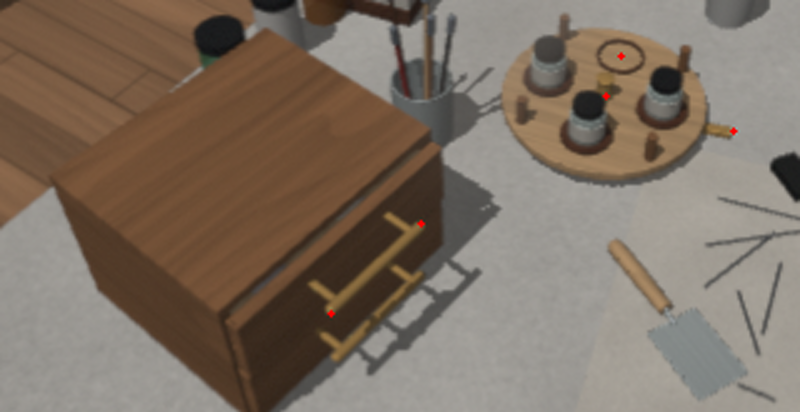

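The red dots fall on the bar ends, ring, disc centre and pointer tip, so the two views agree. Next I work out the approach move.

```bash
python3 - <<'E'
from h import *
print(totool([574,222,231]))
s=arm.read_state();R=Ro.from_quat(s["ee_rot"])
yt=np.array([-.9945,.105,0]);z=np.array([0,0,-1.]);x=np.cross(yt,z)
T=Ro.from_matrix(np.c_[x,yt,z]);print((R.inv()*T).as_rotvec())
E
```

```text
[ 4.95571386e+02  2.59386545e+02 -1.15509547e-01]
[ 0.00161291 -0.00154443  1.410005  ]
```

>>> {"name": "servo_tool", "arguments": {"rows": [[[85,50,26,-15,0,0,0.14],[75,100,52,-20,0,0,0.28],[60,150,78,-20,0,0,0.42],[50,200,104,-20,0,0,0.56],[40,250,130,-20,0,0,0.7],[32,300,156,-20,0,0,0.85],[32,350,182,-20,0,0,1.0],[32,400,208,-20,0,0,1.14],[32,450,234,-20,0,0,1.28],[32,495.5,259.5,-10,0,0,1.41]]]}}

```text
clock: 1.35
position: [575.6, 221.2, 241.5]
ee_rot: [-0.667, 0.745, -0.0, 0.001]
contact_force: [0.3, 0.3, -0.4]
gripper_width: 32.0
grasp_force: 0.0
```

>>> {"name": "servo_tool", "arguments": {"rows": [[[32,0,0,0,0,0,0],[32,0,0,0,0,0,0],[32,0,0,0,0,0,0],[32,0,0,0,0,0,0]]]}}

```text
clock: 1.85
position: [573.5, 223.5, 241.8]
ee_rot: [-0.67, 0.743, -0.0, 0.0]
contact_force: [-0.2, -0.5, 0.2]
gripper_width: 32.0
grasp_force: 0.0
```

```bash
python3 - <<'E'
from h import *
s=arm.read_state();print(s["position"],s["gripper_width"],s["clock"],Ro.from_quat(s["ee_rot"]).as_matrix().round(3))
P=arm.camera_params("wrist");im=snap("wrist","w1")
q=proj("wrist",[[582,279,156],[570,162,156],[576,222,156]],P);print(q)
cv2.imwrite("pics/w1.png",im)
E
```

```text
[573.49493016 223.52027867 241.77844994] 32.02500700493547 1.85 [[-0.103 -0.995  0.001]
 [-0.995  0.103  0.   ]
 [-0.001 -0.    -1.   ]]
[[270.53946283 293.02960087]
 [269.98810413 127.9082878 ]
 [270.51364426 218.04304028]]
```

View pics/w1.png

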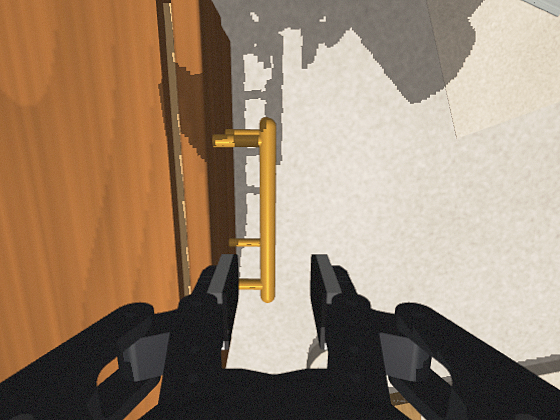

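The wrist view shows the bar vertical at u≈267, v 117–302. That is about 2 mm nearer the drawer than estimated, and the gripper is aligned with it. I descend, grip and pull.

>>> {"name": "servo_tool", "arguments": {"rows": [[[32,0,-2.5,30,0,0,0],[32,0,-2.5,60,0,0,0],[32,0,-2.5,85,0,0,0],[32,0,-2.5,100,0,0,0],[32,0,-2.5,107,0,0,0],[32,0,-2.5,107,0,0,0],[0,0,-2.5,107,0,0,0],[0,0,-2.5,107,0,0,0],[0,0,-2.5,107,0,0,0],[0,0,-2.5,107,0,0,0]]]}}

```text
clock: 3.15
position: [577.9, 222.9, 136.3]
ee_rot: [-0.669, 0.743, -0.001, 0.002]
contact_force: [0.6, -0.6, 5.2]
gripper_width: 8.8
grasp_force: 58.5
```

>>> {"name": "servo_tool", "arguments": {"rows": [[[0,0,10,0,0,0,0],[0,0,30,0,0,0,0],[0,0,50,0,0,0,0],[0,0,70,0,0,0,0],[0,0,90,0,0,0,0],[0,0,110,0,0,0,0],[0,0,130,0,0,0,0],[0,0,148,0,0,0,0],[0,0,150,0,0,0,0],[0,0,150,0,0,0,0]]]}}

```text
clock: 4.4
position: [428.2, 239.2, 136.3]
ee_rot: [-0.67, 0.743, -0.0, 0.002]
contact_force: [-1.2, -0.5, 7.1]
gripper_width: 8.8
grasp_force: 59.2
```

>>> {"name": "servo_tool", "arguments": {"rows": [[[0,0,0,0,0,0,0],[32,0,0,0,0,0,0],[32,0,0,0,0,0,0],[32,0,0,-15,0,0,0],[32,0,0,-50,0,0,0],[32,0,0,-90,0,0,0],[32,0,0,-130,0,0,0],[32,0,0,-150,0,0,0],[32,0,0,-150,0,0,0]]]}}

```text
clock: 5.52
position: [427.6, 238.3, 285.2]
ee_rot: [-0.669, 0.743, 0.0, 0.001]
contact_force: [0.4, -0.5, 0.3]
gripper_width: 31.9
grasp_force: 0.0
```

```bash
python3 - <<'E'
from h import *
s=arm.read_state();print(s["position"],s["joints"],Ro.from_quat(s["ee_rot"]).as_matrix().round(3))
im=snap("wrist","w2");t=snap("top","t2")
P=arm.camera_params("wrist");print(-np.array(P["R"]).T@P["t"],np.array(P["R"]).round(3))
t=cv2.resize(t[100:310,90:370],(784,588),interpolation=cv2.INTER_CUBIC);cv2.imwrite("pics/t2c.png",t)
E
```

```text
[427.59502331 238.32017852 285.15082339] [ 8.40875389e-01  1.13134060e-01 -2.22700022e-01 -2.10221862e-04
 -1.23251338e+00 -9.45793044e-01] [[-0.105 -0.994  0.001]
 [-0.994  0.105  0.002]
 [-0.002 -0.001 -1.   ]]
[420.02420313 168.24042279 426.01499392] [[-0.995  0.105  0.003]
 [ 0.101  0.958  0.268]
 [ 0.025  0.267 -0.963]]
```

View pics/t2c.png

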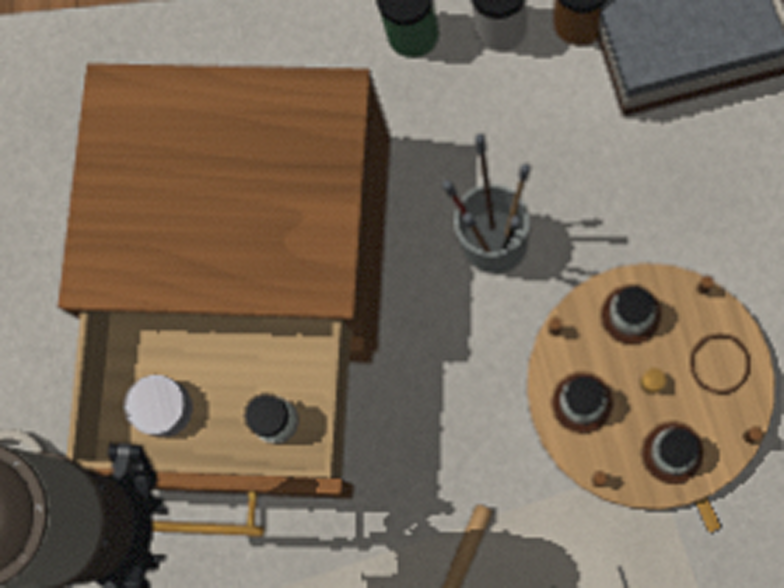

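The crop shows the drawer well open. The jar's cap is at (268,416) in the right half and the tin at (157,405) in the left. The disc has not moved. I go to the peg at about (492,−304.5) and straddle it.

>>> {"name": "servo_tool", "arguments": {"rows": [[[26,53,-12,0,0,0,0.04],[26,107,-24,0,0,0,0.09],[26,160,-36,0,0,0,0.13],[26,213,-48,10,0,0,0.18],[26,266,-60,25,0,0,0.22],[26,320,-73,40,0,0,0.27],[26,373,-85,60,0,0,0.31],[26,426,-97,85,0,0,0.36],[26,480,-109,105,0,0,0.4],[26,533,-121,120,0,0,0.445]]]}}

```text
clock: 6.88
position: [490.5, -306.1, 161.1]
ee_rot: [-0.488, 0.873, 0.002, -0.002]
contact_force: [1.2, 0.5, -0.6]
gripper_width: 26.1
grasp_force: 0.0
```

>>> {"name": "servo_tool", "arguments": {"rows": [[[26,0,0,0,0,0,0],[26,0,0,0,0,0,0],[26,0,0,0,0,0,0],[26,0,0,0,0,0,0]]]}}

```text
clock: 7.38
position: [492.2, -303.8, 164.9]
ee_rot: [-0.489, 0.872, -0.0, 0.0]
contact_force: [0.5, -0.0, 0.6]
gripper_width: 25.9
grasp_force: 0.0
```

```bash
python3 - <<'E'
from h import *
s=arm.read_state();print(s["position"],s["joints"],Ro.from_quat(s["ee_rot"]).as_matrix().round(3))
P=arm.camera_params("wrist");im=snap("wrist","w3")
q=proj("wrist",[[492,-304.5,74],[492,-304.5,34],[570,-281,34],s["position"]-np.array([0,0,90])],P);print(q)
for x in q: cv2.circle(im,tuple(int(v) for v in x.round()),3,(0,0,255),-1)
cv2.imwrite("pics/w3.png",im)
E
```

```text
[ 492.15775184 -303.76351942  164.92994991] [-2.73070418e-01  3.61241699e-01 -2.05333609e-01 -8.53376175e-05
 -1.00320044e+00 -2.75078699e-01] [[-0.521 -0.853  0.001]
 [-0.853  0.521 -0.   ]
 [-0.    -0.001 -1.   ]]
[[274.95570437 216.34247192]
 [274.84921711 202.4553479 ]
 [211.60616583 270.88275294]
 [275.31300413 217.69112438]]
```

View pics/w3.png

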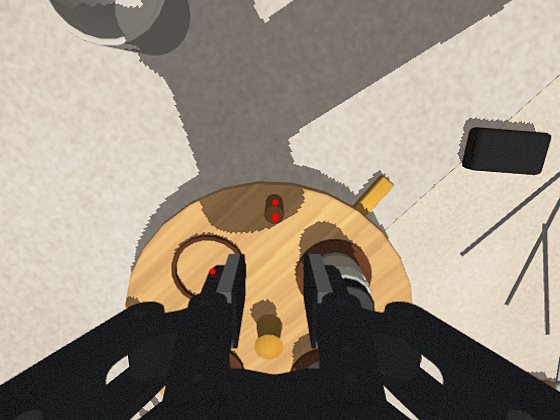

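The red marks fall on the peg, so I lower and swing it clockwise along the arc.

>>> {"name": "servo_tool", "arguments": {"rows": [[[26,0,0,30,0,0,0],[26,0,0,60,0,0,0],[26,0,0,85,0,0,0],[26,0,0,105,0,0,0],[26,0,0,117,0,0,0],[26,0,0,117,0,0,0],[26,0,0,117,0,0,0]]]}}

```text
clock: 8.3
position: [492.6, -305.0, 48.3]
ee_rot: [-0.489, 0.872, -0.001, 0.001]
contact_force: [1.3, -0.1, 0.4]
gripper_width: 25.9
grasp_force: 0.0
```

>>> {"name": "servo_tool", "arguments": {"rows": [[[26,-0.4,9.2,0,0,0,0.08],[26,-1.5,18.3,0,0,0,0.16],[26,-3.3,27.3,0,0,0,0.24],[26,-5.8,36.2,0,0,0,0.32],[26,-9.1,44.8,0,0,0,0.4],[26,-13,53.1,0,0,0,0.48],[26,-17.5,61.1,0,0,0,0.56],[26,-22.8,68.7,0,0,0,0.64],[26,-29.7,77.1,0,0,0,0.735],[26,-29.7,77.1,0,0,0,0.735]]]}}

```text
clock: 9.55
position: [442.1, -239.0, 48.4]
ee_rot: [-0.143, 0.99, -0.0, 0.001]
contact_force: [-0.4, -0.3, 0.3]
gripper_width: 26.0
grasp_force: 0.0
```

>>> {"name": "servo_tool", "arguments": {"rows": [[[26,-0.4,9.2,0,0,0,0.08],[26,-1.5,18.3,0,0,0,0.16],[26,-3.3,27.3,0,0,0,0.24],[26,-5.8,36.2,0,0,0,0.32],[26,-9.1,44.8,0,0,0,0.4],[26,-13,53.1,0,0,0,0.48],[26,-17.5,61.1,0,0,0,0.56],[26,-22.8,68.7,0,0,0,0.64],[26,-29.7,77.1,0,0,0,0.735],[26,-29.7,77.1,0,0,0,0.735]]]}}

```text
clock: 10.8
position: [449.2, -156.8, 47.8]
ee_rot: [0.221, 0.975, 0.0, 0.001]
contact_force: [-0.6, -0.1, 0.4]
gripper_width: 25.9
grasp_force: 0.0
```

>>> {"name": "servo_tool", "arguments": {"rows": [[[26,0,0,0,0,0,0],[10,0,0,0,0,0,0],[10,0,0,0,0,0,0],[10,0,0,0,0,0,0],[10,0,0,0,0,0,0],[26,0,0,0,0,0,0],[26,0,0,0,0,0,0],[26,0,0,0,0,0,0]]]}}

```text
clock: 11.8
position: [448.5, -156.8, 47.1]
ee_rot: [0.223, 0.975, 0.0, -0.0]
contact_force: [0.0, -0.1, 0.1]
gripper_width: 25.9
grasp_force: 0.0
```

>>> {"name": "servo_tool", "arguments": {"rows": [[[26,0,0,-40,0,0,0],[26,0,0,-90,0,0,0],[40,0,0,-140,0,0,0],[50,0,0,-180,0,0,0],[66,0,0,-200,0,0,0],[66,0,0,-200,0,0,0],[66,0,0,-200,0,0,0],[66,0,0,-200,0,0,0]]]}}

```text
clock: 12.8
position: [447.7, -156.7, 245.8]
ee_rot: [0.223, 0.975, -0.0, -0.001]
contact_force: [-0.3, 0.7, -0.0]
gripper_width: 65.7
grasp_force: 0.0
```

```bash
python3 - <<'E'
from h import *
# jar cap from t2 (top)
t=cv2.imread("pics/t2.png");hsv=cv2.cvtColor(t,cv2.COLOR_BGR2HSV)
m=cv2.inRange(t,(0,0,0),(62,62,62));m[:,:170]=0;m[:,205:]=0;m[:235]=0;m[:235]=0;m[:232]=0;m[262:]=0
n,l,st,ce=cv2.connectedComponentsWithStats(m);i=1+st[1:,4].argmax();print(st[i],ce[i])
print("jar",onz("top",[ce[i]],167))
s=arm.read_state();print(s["position"],s["joints"],Ro.from_quat(s["ee_rot"]).as_matrix().round(3))
im=snap("top","t3");P=arm.camera_params("wrist");w=snap("wrist","w4")
d=np.array([552,-207]);e=onz("top",[(0,0)],0)
X=[[552-.942*75,-207-.336*75,36],[552,-207,34],[397.3,-261.6,11]]
q=proj("top",X);print(q.round(1),proj("wrist",X,P).round(1))
a=cv2.resize(im[180:300,260:420],None,fx=4,fy=4,interpolation=cv2.INTER_CUBIC)
cv2.imwrite("pics/c5.png",np.hstack([a[:,:], ])[:600,:800]);
E
```

```text
[178 241  15  15 175] [185.16571429 248.17714286]
jar [[531.66541292 165.16136708 167.        ]]
[ 447.71649728 -156.74482749  245.83568548] [ 6.63322862e-03  1.15751054e-01 -3.20260924e-01 -3.28721594e-04
 -1.13777546e+00 -2.02666201e+00] [[-0.901  0.434 -0.003]
 [ 0.434  0.901  0.   ]
 [ 0.003 -0.001 -1.   ]]
[[333.2 260.7]
 [322.2 237.2]
 [344.9 289.5]] [[226.1 240.3]
 [275.4 283.8]
 [169.9 178.6]]
```

View pics/w4.png

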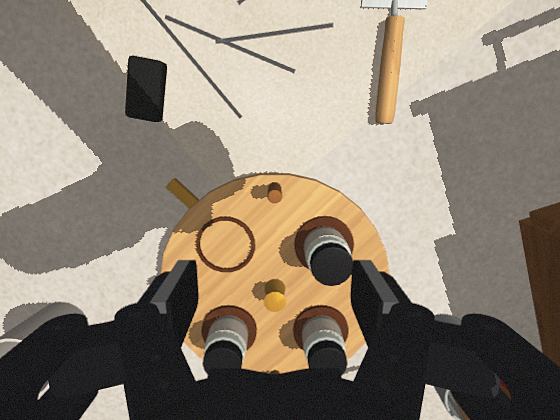

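The wrist view shows the empty ring at (226,244), in line with the pointer at (180,190), and everything still standing. I move above the jar.

>>> {"name": "servo_tool", "arguments": {"rows": [[[66,8,41,0,0,0,-0.07],[66,16,82,0,0,0,-0.14],[66,24,123,0,0,0,-0.21],[66,32,164,0,0,0,-0.28],[66,40,205,0,0,0,-0.35],[66,48,246,0,0,0,-0.42],[66,56,287,0,0,0,-0.49],[66,64,326.5,0,0,0,-0.555],[66,64,326.5,0,0,0,-0.555],[66,64,326.5,0,0,0,-0.555]]]}}

```text
clock: 14.15
position: [532.2, 164.8, 246.6]
ee_rot: [-0.053, 0.999, -0.0, -0.001]
contact_force: [0.8, -0.1, 0.5]
gripper_width: 65.8
grasp_force: 0.0
```

```bash
python3 - <<'E'
from h import *
s=arm.read_state();print(s["position"],s["joints"],Ro.from_quat(s["ee_rot"]).as_matrix().round(3))
P=arm.camera_params("wrist");im=snap("wrist","w5");t=snap("top","t5")
q=proj("wrist",[[531.7,165.2,167]],P)[0];print(q)
g=im.max(2);m=(g<60).astype(np.uint8)
n,l,st,ce=cv2.connectedComponentsWithStats(m)
for i in range(1,n):
    if st[i,4]>200: print(st[i],ce[i].round(1),onz("wrist",[ce[i]],167,P).round(1))
# ring from top, refined: dark circle
c=t[235:285,310:360];a=cv2.resize(t[215:305,290:390],(500,450),interpolation=cv2.INTER_CUBIC)
cv2.imwrite("pics/c6.png",np.hstack([cv2.resize(im,(280,210)) if 0 else cv2.copyMakeBorder(cv2.resize(im,(300,225)),0,225,0,0,cv2.BORDER_CONSTANT),a]))
print("ring top pred",proj("top",[[481,-232,37]]))
E
```

```text
[532.17607676 164.76117733 246.61618055] [ 5.91140158e-01  2.59345043e-01 -1.35583528e-01 -5.87008169e-05
 -1.17755920e+00 -2.05635293e+00] [[-0.994 -0.105 -0.001]
 [-0.105  0.994 -0.001]
 [ 0.002 -0.001 -1.   ]]
[277.17360887 219.93306579]
[ 249  193   57   60 2043] [272.5 224.3] [[535.1 162.4 167. ]]
[    0   260   560   160 46692] [276.3 366.7] [[647.4 177.2 167. ]]
ring top pred [[333.14567458 260.76719147]]
```

View pics/c6.png

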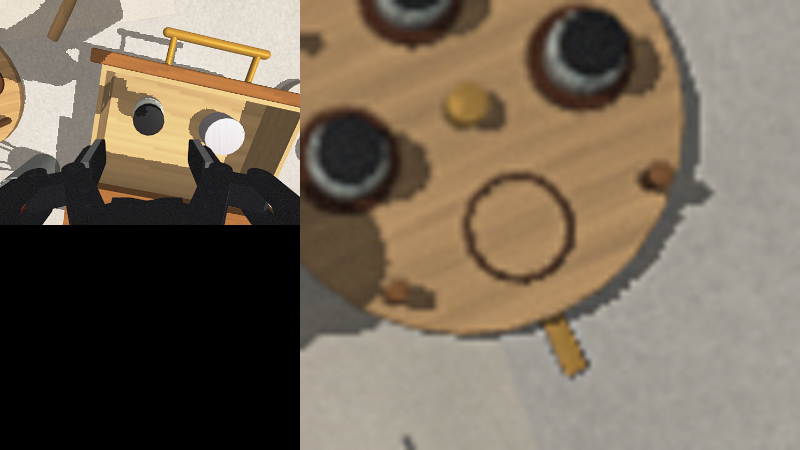

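The wrist thumbnail shows the jar's cap centred under the gripper, the tin to its right, and the drawer turned about 0.2 rad against the tool, so my yaw sign was wrong. The top crop shows the ring at (520,228) in line with the pointer. I refine the jar and ring positions numerically.

```bash
python3 - <<'E'
from h import *
s=arm.read_state();P=arm.camera_params("wrist")
im=cv2.imread("pics/w5.png");t=cv2.imread("pics/t2.png");t5=cv2.imread("pics/t5.png")
for th in(35,45,55):
    m=(im.max(2)<th).astype(np.uint8);m[:180]=0;m[256:]=0;m[:,:240]=0;m[:,320:]=0
    m=cv2.morphologyEx(m,cv2.MORPH_OPEN,np.ones((7,7),np.uint8))
    c=max(cv2.findContours(m,0,cv2.CHAIN_APPROX_NONE)[0],key=cv2.contourArea)
    h=onz("wrist",cv2.convexHull(c).reshape(-1,2),167,P)
    print(th,cv2.boundingRect(c),cv2.contourArea(c),"x",h[:,0].min().round(1),h[:,0].max().round(1),"y",h[:,1].min().round(1),h[:,1].max().round(1),"ell",onz("wrist",[cv2.fitEllipse(c)[0]],167,P).round(1))
for T in(t,t5):
  for th in(45,60):
    m=(T.max(2)<th).astype(np.uint8);m[:,:172]=0;m[:,205:]=0;m[:232]=0;m[264:]=0
    cs=cv2.findContours(m,0,cv2.CHAIN_APPROX_NONE)[0]
    if not cs: continue
    c=max(cs,key=cv2.contourArea);h=onz("top",c.reshape(-1,2),167)
    print("top",th,cv2.boundingRect(c),h.min(0).round(1),h.max(0).round(1))
# ring in top t5: dark pixels
def ring(g,name,P,box,lo):
    x0,y0,x1,y1=box;sub=g[y0:y1,x0:x1]
    v=sub.min(2) if lo is None else sub.max(2)
    bh=cv2.morphologyEx(sub.max(2),cv2.MORPH_BLACKHAT,np.ones((7,7),np.uint8))
    m=(bh>30).astype(np.uint8);ys,xs=np.nonzero(m)
    cs=max(cv2.findContours(m,0,cv2.CHAIN_APPROX_NONE)[0],key=lambda c:cv2.boundingRect(c)[2])
    e=cv2.fitEllipse(cs);uv=(e[0][0]+x0,e[0][1]+y0);print(name,cv2.boundingRect(cs),uv,e[1],onz(name,[uv],39,P).round(1))
ring(t5,"top",None,(318,245,350,276),None)
# wrist params at w4
R=Ro.from_quat(s["ee_rot"]).as_matrix();pc=-np.array(P["R"]).T@P["t"]
off=R.T@(pc-s["position"]);Rc=np.array(P["R"])@R
R4=np.array([[-.901,.434,-.003],[.434,.901,0],[.003,-.001,-1]]);p4=np.array([447.716,-156.745,245.836])
P4=dict(P);P4["R"]=Rc@R4.T;P4["t"]=-P4["R"]@(p4+R4@off)
ring(cv2.imread("pics/w4.png"),"wrist",P4,(188,208,264,280),None)
E
```

```text
Traceback (most recent call last):
ValueError: max() iterable argument is empty
```

```bash
python3 - <<'E'
from h import *
s=arm.read_state();P=arm.camera_params("wrist")
im=cv2.imread("pics/w5.png");t=cv2.imread("pics/t2.png");t5=cv2.imread("pics/t5.png")
for th in(55,65,75):
    m=(cv2.GaussianBlur(im,(5,5),0).max(2)<th).astype(np.uint8);m[:180]=0;m[258:]=0;m[:,:235]=0;m[:,330:]=0
    cs=cv2.findContours(m,0,cv2.CHAIN_APPROX_NONE)[0]
    if not cs: continue
    c=max(cs,key=cv2.contourArea)
    h=onz("wrist",cv2.convexHull(c).reshape(-1,2),167,P)
    print(th,cv2.boundingRect(c),cv2.contourArea(c),"x",h[:,0].min().round(1),h[:,0].max().round(1),"y",h[:,1].min().round(1),h[:,1].max().round(1),"ell",onz("wrist",[cv2.fitEllipse(c)[0]],167,P).round(1))
for T in(t,t5):
  for th in(50,60,70):
    m=(T.max(2)<th).astype(np.uint8);m[:,:172]=0;m[:,205:]=0;m[:232]=0;m[264:]=0
    cs=cv2.findContours(m,0,cv2.CHAIN_APPROX_NONE)[0]
    if not cs: continue
    c=max(cs,key=cv2.contourArea);h=onz("top",c.reshape(-1,2),167)
    print("top",th,cv2.boundingRect(c),h.min(0).round(1),h.max(0).round(1))
def ring(g,name,P,box):
    x0,y0,x1,y1=box;sub=g[y0:y1,x0:x1]
    bh=cv2.morphologyEx(sub.max(2),cv2.MORPH_BLACKHAT,np.ones((7,7),np.uint8))
    m=(bh>30).astype(np.uint8)
    cs=cv2.findContours(m,0,cv2.CHAIN_APPROX_NONE)[0]
    if not cs: print("none",bh.max());return
    cs=max(cs,key=lambda c:cv2.boundingRect(c)[2])
    e=cv2.fitEllipse(cs);uv=(e[0][0]+x0,e[0][1]+y0);print(name,cv2.boundingRect(cs),uv,e[1],onz(name,[uv],39,P).round(1))
ring(t5,"top",None,(318,245,350,276))
R=Ro.from_quat(s["ee_rot"]).as_matrix();pc=-np.array(P["R"]).T@P["t"]
off=R.T@(pc-s["position"]);Rc=np.array(P["R"])@R
R4=np.array([[-.901,.434,-.003],[.434,.901,0],[.003,-.001,-1]]);p4=np.array([447.716,-156.745,245.836])
P4=dict(P);P4["R"]=Rc@R4.T;P4["t"]=-P4["R"]@(p4+R4@off)
ring(cv2.imread("pics/w4.png"),"wrist",P4,(188,208,264,280))
E
```

```text
55 (250, 194, 50, 58) 1449.5 x 513.9 554.5 y 146.3 178.6 ell [[533.9 163.1 167. ]]
65 (249, 193, 56, 59) 2416.5 x 513.5 554.6 y 145.8 183.3 ell [[533.9 164.1 167. ]]
75 (249, 193, 56, 59) 2520.5 x 513.3 554.6 y 145.7 183.5 ell [[533.7 164.5 167. ]]
top 50 (179, 242, 14, 14) [513.5 147.  167. ] [548.3 181.2 167. ]
top 60 (178, 242, 15, 14) [513.3 147.  167. ] [548.7 184.1 167. ]
top 70 (178, 241, 15, 15) [513.3 146.9 167. ] [550.9 184.3 167. ]
top 50 (172, 232, 29, 24) [513.5 125.5 167. ] [576.8 200.2 167. ]
top 60 (172, 232, 29, 24) [513.3 125.4 167. ] [576.8 200.2 167. ]
top 70 (172, 232, 29, 24) [513.3 125.4 167. ] [576.8 200.2 167. ]
top (4, 4, 23, 23) (333.25715255737305, 260.10106658935547) (21.83954620361328, 22.40805435180664) [[ 482.7 -232.3   39. ]]
wrist (6, 8, 62, 57) (224.80975341796875, 243.78486251831055) (55.534767150878906, 59.9896354675293) [[ 482.3 -233.9   39. ]]
```

>>> {"name": "servo_tool", "arguments": {"rows": [[[66,-1.8,0,10,0,0,0.12],[66,-1.8,0,25,0,0,0.21],[66,-1.8,0,50,0,0,0.21],[66,-1.8,0,75,0,0,0.21],[66,-1.8,0,100,0,0,0.21],[66,-1.8,0,115,0,0,0.21],[66,-1.8,0,124,0,0,0.21],[66,-1.8,0,124,0,0,0.21],[66,-1.8,0,124,0,0,0.21]]]}}

```text
clock: 15.38
position: [534.9, 165.5, 124.2]
ee_rot: [0.052, 0.999, 0.0, 0.001]
contact_force: [0.4, 0.3, -0.6]
gripper_width: 66.0
grasp_force: 0.0
```

>>> {"name": "servo_tool", "arguments": {"rows": [[[50,0,0,0,0,0,0],[30,0,0,0,0,0,0],[20,0,0,0,0,0,0],[20,0,0,0,0,0,0],[20,0,0,0,0,0,0],[20,0,0,0,0,0,0],[20,0,0,0,0,0,0]]]}}

```text
clock: 16.25
position: [535.2, 165.7, 124.6]
ee_rot: [0.052, 0.999, 0.001, 0.001]
contact_force: [-0.2, 0.2, 6.8]
gripper_width: 41.6
grasp_force: 61.3
```

>>> {"name": "servo_tool", "arguments": {"rows": [[[20,0,0,-15,0,0,0],[20,0,0,-40,0,0,0],[20,0,0,-70,0,0,0],[20,0,0,-100,0,0,0],[20,0,0,-120,0,0,0],[20,0,0,-130,0,0,0],[20,0,0,-130,0,0,0],[20,0,0,-130,0,0,0]]]}}

```text
clock: 17.25
position: [533.6, 165.0, 252.1]
ee_rot: [0.052, 0.999, -0.001, -0.001]
contact_force: [0.3, -0.6, -1.6]
gripper_width: 41.4
grasp_force: 61.0
```

```bash
python3 - <<'E'
from h import *
ps=[]
for k in range(4):
    s=arm.read_state();ps.append(s["position"])
    P=arm.camera_params("wrist");im=snap("wrist","w6")
print(np.mean(ps,0),s["joints"],s["gripper_width"],s["grasp_force"]);R=Ro.from_quat(s["ee_rot"]).as_matrix();print(R.round(3))
p=np.mean(ps,0)
# jar expected points: bottom front rim and cap in tool frame
up=15+60-0
for dx in(-4,0,4):
    # TCP z 122.6 at floor 107 -> jar bottom 15.6 below TCP
    print(dx,proj("wrist",[p+R@[dx,0,-44.4],p+R@[dx+19,0,-44.4],p+R@[dx+22,0,15.6]],P).round(1))
m=im.max(2)
print(m[150:420:6,275].tolist())
print(np.round(totool([482.4,-233,254])))
E
```

```text
[533.79923176 165.04001607 252.13755792] [ 5.89716302e-01  2.58806797e-01 -1.21696666e-01 -2.13769209e-04
 -1.19232818e+00 -2.26468489e+00] 41.18089128580265 60.97224097349681
[[-0.995  0.104 -0.002]
 [ 0.104  0.995 -0.001]
 [ 0.002 -0.001 -1.   ]]
-4 [[278.5 340.8]
 [278.7 288.6]
 [277.1 222.5]]
0 [[278.5 330.2]
 [278.8 277. ]
 [277.2 214.5]]
4 [[278.6 319.4]
 [278.8 265.2]
 [277.2 206.4]]
[222, 230, 233, 230, 227, 230, 233, 227, 229, 237, 240, 236, 110, 109, 113, 149, 158, 151, 125, 29, 27, 29, 32, 34, 36, 36, 23, 30, 25, 31, 34, 34, 29, 31, 23, 26, 20, 43, 33, 33, 20, 32, 35, 31, 37]
[  10. -401.   -1.]
```

>>> {"name": "servo_tool", "arguments": {"rows": [[[20,1,-20,0,0,0,-0.02],[20,2,-60,0,0,0,-0.07],[20,3,-105,0,0,0,-0.12],[20,4,-155,0,0,0,-0.17],[20,5,-205,0,0,0,-0.22],[20,7,-255,0,0,0,-0.28],[20,8,-305,0,0,0,-0.33],[20,9,-350,0,0,0,-0.38],[20,10,-385,0,0,0,-0.42],[20,11,-402,0,0,0,-0.44]]]}}

```text
clock: 18.7
position: [481.0, -235.1, 252.8]
ee_rot: [-0.166, 0.986, 0.0, -0.0]
contact_force: [-0.1, 1.0, -1.1]
gripper_width: 41.6
grasp_force: 61.0
```

>>> {"name": "servo_tool", "arguments": {"rows": [[[20,0,0,20,0,0,0],[20,0,0,50,0,0,0],[20,0,0,80,0,0,0],[20,0,0,110,0,0,0],[20,0,0,140,0,0,0],[20,0,0,155,0,0,0],[20,0,0,155,0,0,0],[20,0,0,155,0,0,0]]]}}

```text
clock: 19.7
position: [482.6, -233.7, 99.5]
ee_rot: [-0.167, 0.986, -0.001, 0.001]
contact_force: [-0.3, -0.5, -2.0]
gripper_width: 41.0
grasp_force: 61.0
```

```bash
python3 - <<'E'
from h import *
ps=[]
for k in range(4):
    s=arm.read_state();ps.append(s["position"]);P=arm.camera_params("wrist");im=snap("wrist","w7")
p=np.mean(ps,0);R=Ro.from_quat(s["ee_rot"]).as_matrix();print(p,R.round(3))
t=snap("top","t7");S=snap("side","s7")
for dx in(-4,-2,0): print(dx,proj("wrist",[p+R@[dx+22,0,15.6]],P).round(1))
# ring outer front point
print("ring front",proj("wrist",[[482.4-.942*32,-233-.336*32,39],[482.4-.942*28,-233-.336*28,39]],P).round(1))
for u in(268,277,286): print(u,[ (v,int(im[v,u].max())) for v in range(180,236,2)])
E
```

```text
[ 482.49936375 -233.62541974   99.54000586] [[-0.944 -0.33   0.002]
 [-0.33   0.944 -0.001]
 [-0.002 -0.001 -1.   ]]
-4 [[276.9 224.7]]
-2 [[277.  220.7]]
0 [[277.  216.7]]
ring front [[277.2 179. ]
 [277.2 185.7]]
268 [(180, 133), (182, 69), (184, 62), (186, 64), (188, 58), (190, 142), (192, 137), (194, 133), (196, 133), (198, 136), (200, 141), (202, 145), (204, 144), (206, 140), (208, 141), (210, 137), (212, 136), (214, 138), (216, 137), (218, 140), (220, 123), (222, 109), (224, 108), (226, 108), (228, 111), (230, 109), (232, 144), (234, 124)]
277 [(180, 132), (182, 68), (184, 65), (186, 62), (188, 55), (190, 139), (192, 135), (194, 137), (196, 132), (198, 140), (200, 136), (202, 144), (204, 142), (206, 143), (208, 143), (210, 142), (212, 139), (214, 131), (216, 140), (218, 139), (220, 105), (222, 108), (224, 105), (226, 106), (228, 109), (230, 105), (232, 141), (234, 117)]
286 [(180, 134), (182, 134), (184, 55), (186, 69), (188, 57), (190, 58), (192, 140), (194, 133), (196, 132), (198, 137), (200, 139), (202, 142), (204, 137), (206, 139), (208, 139), (210, 132), (212, 136), (214, 133), (216, 140), (218, 138), (220, 136), (222, 103), (224, 108), (226, 105), (228, 106), (230, 106), (232, 108), (234, 124)]
```

>>> {"name": "servo_tool", "arguments": {"rows": [[[20,0,0,12,0,0,0],[20,0,0,25,0,0,0],[20,0,0,35,0,0,0],[20,0,0,42,0,0,0],[20,0,0,46,0,0,0],[20,0,0,46,0,0,0],[20,0,0,46,0,0,0]]]}}

```text
clock: 20.88
position: [481.8, -233.4, 52.6]
ee_rot: [-0.167, 0.986, -0.0, 0.0]
contact_force: [-0.7, 0.4, -1.4]
gripper_width: 41.0
grasp_force: 61.0
```

>>> {"name": "servo_tool", "arguments": {"rows": [[[20,0,0,0.7,0,0,0],[20,0,0,1.4,0,0,0],[20,0,0,2,0,0,0],[20,0,0,2,0,0,0],[20,0,0,2,0,0,0]]]}}

```text
clock: 21.5
position: [481.9, -233.7, 51.6]
ee_rot: [-0.167, 0.986, -0.0, 0.0]
contact_force: [-2.8, 1.3, 6.3]
gripper_width: 41.1
grasp_force: 61.8
```

>>> {"name": "servo_tool", "arguments": {"rows": [[[44,0,0,0,0,0,0],[50,0,0,0,0,0,0],[62,0,0,0,0,0,0],[62,0,0,0,0,0,0],[62,0,0,0,0,0,0]]]}}

```text
clock: 22.12
position: [481.6, -233.4, 50.2]
ee_rot: [-0.167, 0.986, 0.0, -0.0]
contact_force: [0.9, 0.6, -0.5]
gripper_width: 62.1
grasp_force: 0.0
```

>>> {"name": "servo_tool", "arguments": {"rows": [[[62,0,0,-15,0,0,0],[62,0,0,-40,0,0,0],[62,0,0,-80,0,0,0],[62,0,0,-130,0,0,0],[62,0,0,-180,0,0,0],[62,40,0,-200,0,0,0],[62,60,0,-200,0,0,0],[62,60,0,-200,0,0,0]]]}}

```text
clock: 23.12
position: [423.5, -253.3, 250.4]
ee_rot: [-0.166, 0.986, 0.0, 0.0]
contact_force: [0.2, -0.7, -0.2]
gripper_width: 62.2
grasp_force: 0.0
```

```bash
python3 - <<'E'
from h import *
s=arm.read_state();P=arm.camera_params("wrist");im=snap("wrist","w8");print(s["position"],s["contact_force"])
g=cv2.GaussianBlur(im,(5,5),0).max(2)
c0=proj("wrist",[[483,-233,94],[483,-233,34],[483-30*.942,-233-30*.336,39],[412,-257,11],[552,-207,68]],P);print(c0.round(1))
u,v=c0[0].astype(int);m=(g<65).astype(np.uint8);mm=np.zeros_like(m);mm[max(0,v-60):v+60,max(0,u-60):u+60]=1;m*=mm
cs=cv2.findContours(m,0,cv2.CHAIN_APPROX_NONE)[0]
for c in cs:
    if cv2.contourArea(c)>100:
        e=cv2.fitEllipse(c);h=onz("wrist",c.reshape(-1,2),94,P);print(cv2.boundingRect(c),onz("wrist",[e[0]],94,P).round(1),h.min(0).round(1),h.max(0).round(1))
S=snap("side","s8");T=snap("top","t8")
for n,I in(("side",S),("top",T)):
    q=proj(n,[[483,-233,94],[483,-233,34]]);u,v=q[0].astype(int);m=(I.max(2)<70).astype(np.uint8);mm=np.zeros_like(m);mm[v-14:v+14,u-14:u+14]=1;m*=mm
    for c in cv2.findContours(m,0,cv2.CHAIN_APPROX_NONE)[0]:
        if cv2.contourArea(c)>20:
            e=cv2.fitEllipse(c);print(n,q.round(1),cv2.boundingRect(c),e[0],onz(n,[e[0]],94).round(1))
E
```

```text
[ 423.46941816 -253.31571334  250.3684806 ] [ 0.24929677 -0.71826625 -0.22015179]
[[275.2 261.1]
 [275.  238.9]
 [274.8 213.9]
 [275.6 167.8]
 [276.8 315.4]]
(312, 278, 23, 34) [[ 499.6 -179.7   94. ]] [ 481.6 -187.9   94. ] [ 518.8 -171.7   94. ]
(253, 236, 42, 43) [[ 479.4 -236.2   94. ]] [ 458.7 -255.4   94. ] [ 500.9 -216.8   94. ]
side [[347.7 208.1]
 [345.3 221.9]] (341, 204, 13, 13) (347.3716125488281, 210.24276733398438) [[ 479.8 -224.1   94. ]]
top [[335.8 258.2]
 [333.3 260.1]] (321, 244, 6, 14) (323.3780517578125, 249.3255615234375) [[ 510.  -201.1   94. ]]
```

>>> {"name": "servo_tool", "arguments": {"rows": [[[62,-10,30,0,0,0,0],[62,-20,70,0,0,0,0],[62,-35,120,0,0,0,0],[62,-50,170,0,0,0,0],[62,-65,210,0,0,0,0],[62,-80,240,0,0,0,0],[62,-80,240,0,0,0,0],[62,-80,240,0,0,0,0]]]}}

```text
clock: 24.28
position: [421.4, -0.1, 249.7]
ee_rot: [-0.167, 0.986, -0.0, -0.001]
contact_force: [0.6, -0.3, -0.9]
gripper_width: 62.0
grasp_force: 0.0
```

```bash
python3 - <<'E'
from h import *
T=snap("top","t9");S=snap("side","s9")
C=np.array([552,-207]);a0=np.arctan2(-.336,-.942)
for n,I in(("top",T),("side",S)):
  sub=cv2.resize(I,None,fx=4,fy=4,interpolation=cv2.INTER_CUBIC)
  for k in range(4):
    a=a0+k*np.pi/2;X=np.r_[C+75*np.array([np.cos(a),np.sin(a)]),94]
    q=proj(n,[X])[0];u,v=(q*4+1.5).astype(int)
    m=np.zeros(sub.shape[:2],np.uint8);cv2.circle(m,(u,v),48,1,-1);m*=(sub.max(2)<70).astype(np.uint8)
    cs=cv2.findContours(m,0,cv2.CHAIN_APPROX_NONE)[0]
    if not cs: print("none");continue
    c=max(cs,key=cv2.contourArea);e=cv2.fitEllipse(c);uv=(np.array(e[0])-1.5)/4
    w=onz(n,[uv],94)[0];print(n,k,np.array(e[1]).round(1),(np.array(cv2.boundingRect(c))/4).round(1),w.round(1),"dev",(w-X)[:2].round(1))
E
```

```text
top 0 [60.9 65.8] [328.8 252.8  16.   17.8] [ 477.7 -234.1   94. ] dev [-3.7 -1.9]
top 1 [70.7 76.9] [336.5 216.5  20.8  19.2] [ 572.1 -272.3   94. ] dev [-5.1  5.4]
top 2 [70.4 76.2] [302.5 203.5  20.8  19. ] [ 616.2 -179.3   94. ] dev [-6.4  2.5]
top 3 [78.1 83.7] [289.5 237.5  21.   20. ] [ 521.7 -135.6   94. ] dev [-5.1  0.8]
side 0 [82.4 96.7] [336.2 196.8  24.2  23. ] [ 485.4 -237.    94. ] dev [ 4.  -4.8]
side 1 [65.  89.7] [320.8 178.5  18.8  22.8] [ 566.7 -272.7   94. ] dev [-10.4   4.9]
side 2 [26.2 42.5] [294.5 198.5  10.    8.8] [ 616.3 -172.6   94. ] dev [-6.3  9.2]
side 3 [46.7 50. ] [312.8 217.2  12.8  11.5] [ 527.5 -130.9   94. ] dev [0.7 5.4]
```

```bash
python3 - <<'E'
from h import *
T=cv2.imread("pics/t9.png");T5=cv2.imread("pics/t5.png")
C=np.array([552,-207]);a0=np.arctan2(-.336,-.942)
sub=cv2.resize(T,None,fx=4,fy=4,interpolation=cv2.INTER_CUBIC).astype(int)
mx=sub.max(2);rb=sub[...,2]-sub[...,0]
for k in range(4):
    a=a0+k*np.pi/2;X=np.r_[C+75*np.array([np.cos(a),np.sin(a)]),94]
    q=proj("top",[X])[0];u,v=(q*4+1.5).astype(int)
    M=np.zeros(sub.shape[:2],np.uint8);cv2.circle(M,(u,v),50,1,-1)
    m=M*((mx<62)&(rb<14)).astype(np.uint8);m=cv2.morphologyEx(m,cv2.MORPH_OPEN,np.ones((9,9),np.uint8))
    c=max(cv2.findContours(m,0,cv2.CHAIN_APPROX_NONE)[0],key=cv2.contourArea);e=cv2.fitEllipse(c)
    w=onz("top",[(np.array(e[0])-1.5)/4],94)[0];print(k,np.array(e[1]).round(1),w.round(1),"dev",(w-X)[:2].round(1))
# ring edge profile around ring centre in top (raw x4), 8 directions, darkness radius at z=39
for th in np.arange(0,2*np.pi,np.pi/4):
    rs=np.arange(20,40,1.);X=np.c_[483+rs*np.cos(th),-233+rs*np.sin(th),0*rs+39]
    q=(proj("top",X)*4+1.5).astype(int);print(round(th,2),mx[q[:,1],q[:,0]].tolist())
E
```

```text
0 [52.7 57.2] [ 479.7 -232.    94. ] dev [-1.6  0.2]
1 [50.5 54.8] [ 577.5 -277.4   94. ] dev [0.3 0.2]
2 [50.4 54.3] [ 622.8 -182.3   94. ] dev [ 0.2 -0.5]
3 [53.  55.5] [ 528.2 -138.    94. ] dev [ 1.4 -1.7]
0.0 [80, 95, 121, 133, 142, 143, 132, 113, 77, 73, 95, 113, 131, 160, 170, 176, 172, 167, 165, 164]
0.79 [134, 150, 166, 167, 161, 146, 122, 115, 92, 81, 87, 107, 134, 155, 167, 175, 177, 175, 171, 168]
1.57 [127, 129, 134, 146, 144, 140, 135, 127, 104, 93, 88, 101, 116, 149, 158, 164, 172, 173, 170, 170]
2.36 [114, 111, 111, 119, 133, 144, 143, 124, 100, 82, 81, 89, 113, 138, 160, 172, 173, 172, 171, 170]
3.14 [95, 106, 106, 107, 118, 149, 158, 136, 116, 97, 82, 83, 102, 117, 130, 160, 165, 167, 169, 172]
3.93 [34, 46, 58, 72, 83, 86, 81, 71, 56, 44, 40, 44, 56, 65, 73, 80, 94, 95, 114, 135]
4.71 [34, 34, 33, 29, 29, 26, 26, 27, 36, 42, 48, 66, 74, 85, 89, 90, 88, 87, 86, 85]
5.5 [33, 35, 36, 40, 47, 55, 72, 76, 78, 86, 99, 116, 133, 150, 165, 172, 171, 169, 169, 168]
```

```bash
python3 -c "
from bench import arm
print(arm.job_done())"
```

```text
the job is handed in; nothing more can be done
None
```

I opened the top drawer about 15 cm, turned the empty place to the pointer and set the jar upright inside its ring, about 2 mm off centre by the top camera. I then handed the job in at about 24 s; no verdict came back.

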